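Make up the height in the press mould

ROBOT

A 6-joint arm with a two-finger parallel gripper is mounted at the origin on a cart in front of the work surface, level with it; the furniture and walls round the work are solid. World frame = base frame: x ahead of the robot, y to its left, z up, the work surface at z = 0. Lengths are in mm, angles in degrees, forces in N, time in s.
With the tool pointing down it reaches from about 300 to 850 mm from the base axis. Payload 4.2 kg.
Tool frame: the origin (TCP) lies between the finger pads; the fingertips stand 22 mm ahead of it and the grasp point (between the pads) lies 3 mm ahead of it (env.finger_overhang is the distance from the TCP to the fingertips, in mm); z points along the fingers, y is the line along which they close (so a half turn about z gives the same grasp; the last joint's range is limited). The gripper opens to 91 mm and grips with 3 to 60 N. Pads are 32 mm wide; open, the fingers measure 118 mm over their backs; the gripper's body (76 mm by 178 mm) begins 60 mm behind the grasp point.
Start: joints at [64.859, 18.312, 89.639, -0, 72.044, -1.146], TCP at [233.835, 525.321, 235.976] pointing down, gripper open.
Joint ranges: [-177.97, 177.97], [-48.28, 115.42], [12.27, 149.76], [-77.06, 257.06], [2.81, 150.46], [-146.56, 146.56]. Speed limits (degrees/s): [147.25, 147.25, 180, 180, 180, 180].

INTERFACE

Orientations are given as [roll, pitch, yaw] about the fixed x, y, z axes, in that order (R = Rz(yaw) Ry(pitch) Rx(roll)).
In Python, from workcell import state, cams, ticket, look_for, outline_of, env gives the robot as it stands.
- The arm moves only by the tool servo_tool, never from a script. Its argument "steps" is a list of rows, each a list of 3 entries, a list of its own where there are three numbers: the closure in counts, from 0 (fully open) to 255 (shut), then the shift along the tool's x, y, z in mm, then the turn, a rotation vector about the tool's x, y, z in rad. A call has exactly 10 rows; each row shifts and turns the commanded pose from where the row before left it, along the tool's axes as they then stand; what a row does not reach is not made up. A row lasts 1/10 s, in which the tool goes at most 50 mm and 8.59 degrees, less where a joint would pass 70% of its speed; a pose out of reach is approached as far as the arm can. A call with a gripper value outside its range is refused whole. The fingers move at their own pace and stop on an object; "squeeze" is the grip in N (left out, the last holds). Time passes only in rows, so rows that do not move let the fingers close, or fill a call up. It gives the time, the measured TCP pose, the force, the opening and the grip force at its end, in the units of the state.
- state(): the state, without advancing time (a new reading comes with each control period).
- cams.grab_frame(name): name is "scene" or "top"; returns a dict with "color" (384x512x3 uint8, red, green, blue), "z_map" (384x512 float32, mm along the optical axis (not along the pixel's ray), 0 where there is no reading), "fovy" (degrees; the focal length in pixels is half the picture's height over the tangent of half this angle, whatever the lens; pixels are square), "cx", "cy" (the principal point, pixels), "eye" and "rotation" of the camera in the world. Camera axes: x right, y up, looking along -z (the intrinsics and any distortion apply to the point x, -y, -z); pixel columns grow to the right and rows downward; lengths in mm; the calibration is good to about 2 mm. A picture is of the moment at which its call begins.
- ticket.job_done(): hands the job in; it is judged then, once.
Trained networks look in a picture, given as the dict that the camera call returned (one of the last four; its "shot" number tells which), for a name from the list of things; names that differ only in an ending like _2 or _b are one class to them, and where a whole thing is asked for, a point or a joint stands for the part that bears it (a point fixed in the world has none). Each returns a list of dicts, best first, with "confidence" (0 to 1); they miss things now and then, are a little off and sometimes report something else, mostly with a low value. They report only what shows in the picture. A call takes as long as a camera call. They do not tell look-alikes from the thing itself.
- look_for(picture, thing): "at" ([column, row] in pixels, amid what is visible of it).
- outline_of(picture, thing): "pixels" (384x512 bool, what is visible of it) and "at" ([column, row] in pixels, amid what is visible of it).
The state is a dict: "time_s": time; "qpos": joint angles; "qvel": joint speeds; "effort": joint torques, N m; "ee_pos": TCP position; "ee_rot": TCP orientation; "force": force on the tool from outside, world axes, zero at the start; "torque": the same for the moment, N m; "gripper_width": finger opening in mm; "gripper_force": force on a finger pad.
Only numpy, scipy, OpenCV 4.12 (cv2) and the standard library are available. Lean on these libraries where they do the work, as an engineer would, in place of code of your own. Each camera call takes 0.05 s, during which the arm holds its last target. There are 200 camera calls.

TASK

Make up the height in the slotted steel press mould with the loose wooden discs: lay discs flat in it, one on another, until the top of the stack is level with the black height clip on the mould's gauge post, that is, between the clip's lower and upper edges. The discs differ in thickness, so choose ones that add up; leave those you do not need lying on the worktop away from the mould, let go of everything, and do not shift the clip or disturb the other things standing about.

Things in the scene. Friction and masses are not known exactly. Their poses are not given: they have to be found in the camera images.
- mould: Fixed steel press mould; origin at the centre of its underside. On a tray 124 mm across and 8 mm thick stands an upright tube, 70 mm inside, 80 mm outside, top edge 82 mm over the worktop. Two opposite slots, 46 mm wide, toward its +y and -y, are open from the tray up through the top edge: fingers holding a disc across y go down in them.
- mould_floor (a point): Centre of the mould's floor: the flat top of a white boss inside the tube (50 mm across, reaching out to the tube's walls along x but not into the slots), 22 mm over the worktop and 14 mm over the tray. The first disc lies on it.
- clip_mid (a point): Middle of the black height clip (16 x 22 mm, 12 mm tall: its edges are 6 mm above and below this point) on the gauge post, which stands outside the tube 51 mm from its axis toward the mould's -x and ends 88 mm over the worktop. Its height is where the top of the stack belongs. It stays where it is unless pushed.
- clip (a joint): Height of the clip: at 0 its middle is 36 mm over the mould's floor, at 0.020 56 mm over it.
- disc_thin_mid (a point): Plain beech disc, 58 mm across and 14 mm thick, lying flat; the point is its centre, half-way up (7 mm over its underside), z along the disc's axis. Lies by itself on the worktop.
- disc_medium_mid (a point): Plain beech disc, 58 mm across and 20 mm thick, lying flat; the point is its centre, half-way up (10 mm over its underside), z along the disc's axis. Lies by itself on the worktop.
- disc_thick_mid (a point): Plain beech disc, 58 mm across and 26 mm thick, lying flat; the point is its centre, half-way up (13 mm over its underside), z along the disc's axis. Lies on the worktop with the disc of disc_upper_mid on top of it.
- disc_upper_mid (a point): Plain beech disc, 58 mm across and 14 mm thick, lying flat; the point is its centre, half-way up (7 mm over its underside), z along the disc's axis. At the start it lies on top of the thick disc.
- shaker: Bystander: steel salt shaker, 38 mm across, 88 mm tall; origin at the centre of its underside.
- salt: Bystander: glass salt shaker, 44 mm across, 90 mm tall; origin at the centre of its underside.
- rooster: Bystander: painted wooden rooster, 36 x 63 mm, 77 mm tall; origin at the centre of its underside.
- tin: Bystander: low food tin, 75 mm across, 58 mm tall; origin at the centre of its underside.
- small_bowl: Bystander: small glass bowl, 96 mm across, 43 mm tall; origin at the centre of its underside.
Things that resemble listed ones, but are neither listed nor needed, are in the scene too. Leave any blue or red look-alike of the part that bears disc_thin_mid alone.

How it is judged:
By the outcome, as a careful person would: the job done as asked, in the order asked, and still so for the second after the job is handed in, with the robot touching nothing.
It also fails if it takes over 64 s, if anything falls off the work surface, if the arm or the gripper's body presses on something with over 40 N, if the wrist force passes 120 N, or if a joint passes its speed limit or range.

## Working session

There is one attempt and no reset: what is moved stays moved. The work goes in short steps, Python scripts to look and compute and a tool call to move; the robot and the scene stay as the last step left them, time stands still between calls to the robot, and variables do not carry over. Pictures are saved under pics/ and viewed, at most 10 in all, crops included, and the job is handed in when it is done.

Besides the shell and the picture viewer there is one more tool, called after ">>>" as a command line: name --argument value ..., lists and objects as JSON in quotes. servo_tool: Moves the arm, as the interface text tells. Its arguments: {"type":"object","properties":{"steps":{"type":"array","items":{"type":"array"}},"squeeze":{"type":"number"}},"required":["steps"]}

```bash
mkdir -p pics; cat > h.py <<'E'
import numpy as np, cv2
from workcell import state, cams, ticket, look_for, outline_of, env
def cloud(f):
    H,W=f["z_map"].shape; fl=H/2/np.tan(np.radians(f["fovy"]/2))
    u,v=np.meshgrid(np.arange(W),np.arange(H)); z=f["z_map"]
    p=np.stack([(u-f["cx"])/fl*z,-(v-f["cy"])/fl*z,-z],-1)
    w=p@np.array(f["rotation"]).T+np.array(f["eye"]); w[z==0]=np.nan
    return w
E
python3 - <<'E'
from h import *
print(state())
for n in ["scene","top"]:
    f=cams.grab_frame(n); w=cloud(f); print(n,{k:f[k] for k in f if k not in("color","z_map")})
    cv2.imwrite(f"pics/{n}0.png",cv2.resize(f["color"][:,:,::-1],(800,600)))
    for t in ["mould","clip_mid","disc_thin_mid","disc_medium_mid","disc_thick_mid","disc_upper_mid","shaker","salt","rooster","tin","small_bowl"]:
        for d in outline_of(f,t)[:5]:
            m=d["pixels"]; q=w[m]; q=q[~np.isnan(q[:,0])]
            if len(q)==0: continue
            zt=np.percentile(q[:,2],95); top=q[q[:,2]>zt-5]
            print(t,round(d["confidence"],2),np.round(d["at"]),m.sum(),"zt",round(zt,1),"topmid",np.round((np.percentile(top,2,0)+np.percentile(top,98,0))[:2]/2,1),"ext",np.round(np.ptp(top,axis=0)[:2]), f["color"][m].mean(0).astype(int))
E
```

```text
{'time_s': 0.0, 'qpos': array([ 6.48589380e+01,  1.83508208e+01,  8.97069159e+01,  1.06658310e-04,
        7.20433302e+01, -1.14342749e+00]), 'qvel': array([-0.0761303 ,  0.10243027,  0.03702706,  0.03700808, -0.0230669 ,
       -0.05707027]), 'effort': array([-1.77232710e-04, -4.12455153e+01, -2.31971937e+01,  7.28561310e-02,
        4.57430386e-02, -1.28374877e-04]), 'ee_pos': array([233.62814742, 524.8834324 , 235.12501478]), 'ee_rot': array([-1.79898955e+02, -2.11819970e-03,  1.56002331e+02]), 'force': array([-0.03649253,  0.32716162, -0.08491396]), 'torque': array([-0.02007872, -0.02225225,  0.03802689]), 'gripper_force': 0.0, 'gripper_width': 90.99348207340002}Traceback (most recent call last):
  File "<stdin>", line 4, in <module>
  File "h.py", line 7, in cloud
    w=p@np.array(f["rotation"]).T+np.array(f["eye"]); w[z==0]=np.nan
      ~~~~~~~~~~~~~~~~~~~~~~~~~~~^~~~~~~~~~~~~~~~~~~
ValueError: operands could not be broadcast together with shapes (384,512) (3,)
```

```bash
sed -i 's/w=p@np.array(f\["rotation"\]).T/w=p@Rotation.from_euler("xyz",f["rotation"],degrees=True).as_matrix().T/; 1a from scipy.spatial.transform import Rotation' h.py
cat > survey.py <<'E'
from h import *
import sys
tag=sys.argv[1]
for n in ["scene","top"]:
    f=cams.grab_frame(n); w=cloud(f); print(n,{k:f[k] for k in f if k not in("color","z_map")})
    z=w[...,2]; print("table z",np.nanmedian(z))
    cv2.imwrite(f"pics/{n}{tag}.png",cv2.resize(f["color"][:,:,::-1],(800,600)))
    np.savez(f"{n}{tag}.npz",w=w,c=f["color"])
    for t in ["mould","clip_mid","disc_thin_mid","disc_medium_mid","disc_thick_mid","disc_upper_mid","shaker","salt","rooster","tin","small_bowl"]:
        for d in outline_of(f,t)[:5]:
            m=d["pixels"]; q=w[m]; q=q[~np.isnan(q[:,0])]
            if len(q)==0: continue
            zt=np.percentile(q[:,2],95); top=q[q[:,2]>zt-5]
            print(t,round(d["confidence"],2),np.round(d["at"]),m.sum(),"zt",round(zt,1),"topmid",np.round((np.percentile(top,2,0)+np.percentile(top,98,0))[:2]/2,1),"ext",np.round(np.ptp(top,axis=0)[:2]), f["color"][m].mean(0).astype(int))
E
python3 survey.py 0
```

```text
scene {'fovy': 52.169738181136786, 'cx': 255.54960002794212, 'cy': 188.17620959188721, 'eye': array([  17.56896662, -603.33449704,  954.17003605]), 'rotation': array([ 37.98924644,   0.37347128, -43.62119944]), 'shot': 2}
table z 0.24808557823638466
mould 0.76 [215. 181.] 1150 zt 79.8 topmid [426.6  34.6] ext [92. 59.] [124 125 132]
clip_mid 0.59 [300. 273.] 411 zt 15.5 topmid [ 418.2 -331.9] ext [56. 55.] [160 130  93]
disc_thin_mid 0.93 [330. 333.] 466 zt 16.0 topmid [ 348.9 -510.3] ext [53. 53.] [208  35  26]
disc_thin_mid 0.84 [334. 300.] 449 zt 16.1 topmid [ 416.1 -450.6] ext [58. 54.] [ 46 101 197]
disc_thin_mid 0.77 [283. 230.] 306 zt 15.6 topmid [ 482.6 -225.2] ext [56. 54.] [ 38  96 195]
disc_thin_mid 0.76 [299. 270.] 373 zt 15.6 topmid [ 418.  -331.8] ext [55. 55.] [162 131  94]
disc_thin_mid 0.23 [308. 204.] 299 zt 42.1 topmid [ 578.  -220.5] ext [56. 56.] [159 128  91]
disc_medium_mid 0.5 [168. 146.] 241 zt 22.1 topmid [433.3 280.2] ext [57. 61.] [149 120  85]
disc_medium_mid 0.47 [193. 152.] 281 zt 86.9 topmid [464.  168.9] ext [34. 33.] [107 105 102]
disc_upper_mid 0.55
[... 1295 characters left out ...]
13  85]
disc_medium_mid 0.55 [220. 217.] 712 zt 81.9 topmid [429.9  36.2] ext [92. 63.] [124 125 131]
disc_upper_mid 0.74 [286. 179.] 174 zt 45.1 topmid [ 580.7 -221.5] ext [49. 56.] [138 114  86]
shaker 0.61 [187. 205.] 100 zt 91.9 topmid [464.9 168.8] ext [31. 26.] [113 114 112]
salt 0.56 [273. 222.] 85 zt 91.6 topmid [ 403.6 -167.9] ext [26. 22.] [106 105  99]
rooster 0.55 [181. 184.] 71 zt 66.8 topmid [560.1 190.5] ext [12. 12.] [67 46 30]
tin 0.77 [329. 174.] 352 zt 59.9 topmid [ 597. -395.] ext [73. 73.] [119 109  81]
tin 0.45 [157. 217.] 192 zt 25.4 topmid [436.8 280.7] ext [52. 52.] [137 113  85]
small_bowl 0.85 [219. 166.] 431 zt 44.3 topmid [627.   22.9] ext [87. 91.] [126 122 109]
```

View pics/scene0.png

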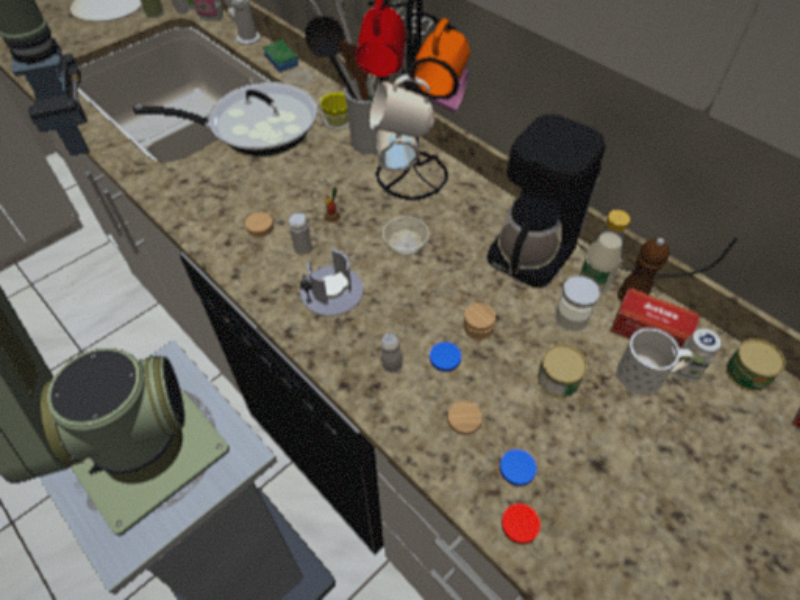

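View pics/top0.png

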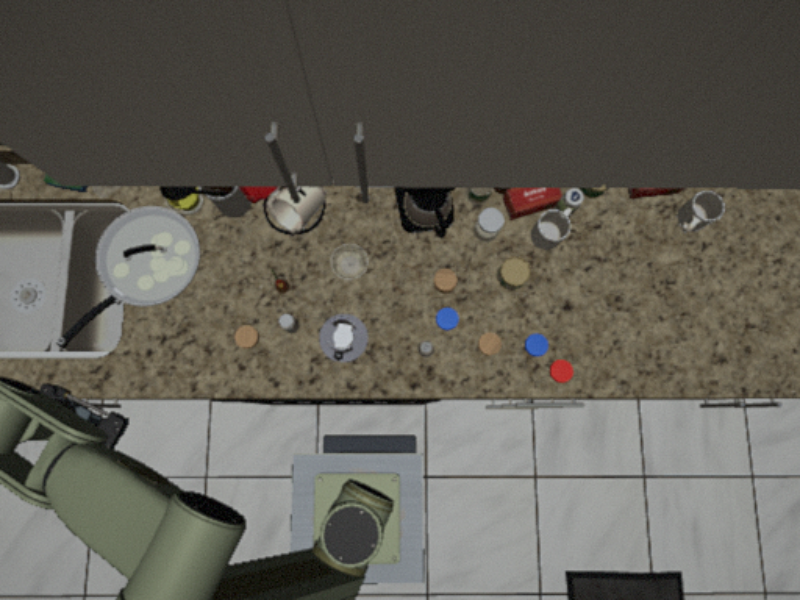

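```bash
python3 - <<'E'
from h import *
for n in ["scene","top"]:
    d=np.load(f"{n}0.npz"); w=d["w"]; c=d["c"]
    r=np.hypot(w[...,0]-427,w[...,1]-36)
    m=(r<80)
    off=0.25 if n=="scene" else 3.9
    z=w[...,2]-off
    dark=m&(c.max(2)<55)&(z>20)
    print(n,"dark",dark.sum()); q=w[dark]
    for a,cc in zip(q[np.argsort(-q[:,2])][:60],c[dark][np.argsort(-q[:,2])][:60]): print(np.round(a).astype(int),cc, end=";")
    fl=m&(z>18)&(z<26)&(c.min(2)>140); q=w[fl]; print("floor",fl.sum(),np.median(q,0), (q.min(0)+q.max(0))/2)
    hi=m&(z>70); q=w[hi]
    img=hi.astype(np.uint8); k,l=cv2.connectedComponents(img)
    for i in range(1,k):
        q=w[l==i]; print("wall",len(q),np.round(q.mean(0)),np.round(q.min(0)),np.round(q.max(0)))
    tr=m&(z>4)&(z<12); q=w[tr]; print("tray",np.round(np.percentile(q,[1,50,99],axis=0)))
    ys,xs=np.where(m); a,b,e,g=ys.min()-4,ys.max()+4,xs.min()-4,xs.max()+4
    print(a,b,e,g)
    cr=c[a:b,e:g,::-1]; cv2.imwrite(f"pics/m_{n}.png",cv2.resize(cr,None,fx=8,fy=8,interpolation=cv2.INTER_CUBIC))
a=cv2.imread("pics/m_scene.png");b=cv2.imread("pics/m_top.png")
H=max(a.shape[0],b.shape[0]);o=np.zeros((H,a.shape[1]+b.shape[1],3),np.uint8);o[:a.shape[0],:a.shape[1]]=a;o[:b.shape[0],a.shape[1]:]=b
s=min(1,800/o.shape[1],600/H);cv2.imwrite("pics/mm.png",cv2.resize(o,None,fx=s,fy=s));print(s)
E
```

```text
scene dark 27
[381  41  76] [52 48 47];[380  45  68] [47 47 41];[385  43  66] [41 39 44];[383  45  66] [42 37 40];[379  49  66] [37 39 38];[381  37  66] [32 30 32];[381  42  65] [40 37 39];[377  46  65] [35 30 36];[385  38  65] [39 41 42];[379  39  65] [42 42 42];[388  37  65] [46 46 44];[388  42  64] [43 42 47];[380  46  63] [26 27 29];[384  42  63] [35 40 30];[384  37  63] [26 27 27];[375  35  63] [44 45 46];[377  38  62] [28 31 31];[378  44  62] [32 28 36];[376  47  60] [37 36 37];[387  37  60] [27 23 29];[389  35  60] [41 40 39];[378  36  59] [13  9 21];[386  35  58] [36 36 43];[384  38  58] [32 32 38];[377  35  56] [43 43 46];[389  35  55] [44 48 46];[398  49  44] [47 44 46];floor 134 [441.40025016  34.06480371  21.0691465 ] [441.71493063  38.7336211   22.05384639]
wall 54 [466.  36.  79.] [454.   5.  70.] [473.  62.  85.]
wall 52 [401.  39.  79.] [394.  12.  70.] [414.  72.  86.]
wall 13 [383.  45.  80.] [380.  41.  71.] [387.  50.  88.]
tray [[374. -22.   4.]
 [430.  14.   7.]
 [492.  96.  11.]]
156 214 181 240
top dark 30
[392  42  71] [34 35 33];[388  39  68] [26 26 25];[392
[... 357 characters left out ...]
0] [43 41 36];[466  56  58] [42 37 38];[471  37  54] [40 38 38];[471  45  53] [33 33 33];[467  53  51] [36 36 31];[471  34  49] [45 42 42];[398  29  43] [51 48 48];[403  18  40] [44 42 40];[465  58  39] [38 36 29];[399  26  39] [40 39 39];[469  50  38] [51 48 45];[470  27  36] [46 41 40];[471  35  28] [53 54 52];[471  39  28] [53 52 54];floor 72 [437.71489239  37.2268685   24.13080759] [438.0136197   37.18537596  25.76929683]
wall 31 [468.  32.  82.] [455.   4.  74.] [474.  61.  90.]
wall 25 [403.  42.  83.] [397.  11.  77.] [416.  68.  88.]
wall 3 [385.  46.  86.] [383.  44.  84.] [386.  49.  91.]
tray [[375. -28.   8.]
 [430.  25.  10.]
 [494.  96.  15.]]
195 242 196 244
0.9345794392523364
```

View pics/mm.png

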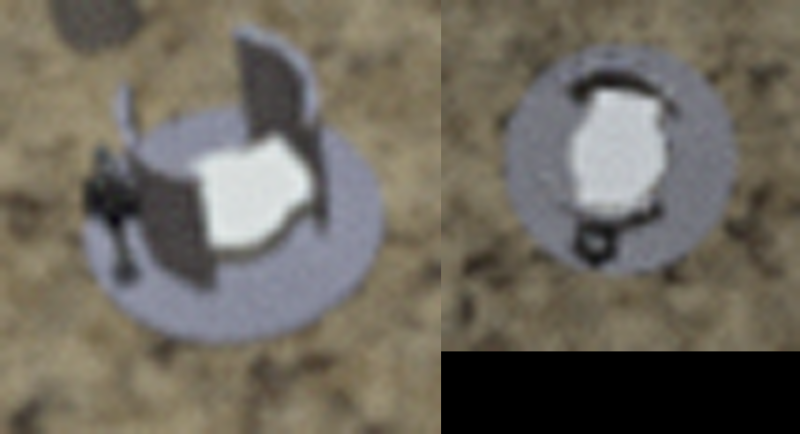

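Possible targets, in 800x600 scene pixels:
- **Beech, pile:** (480,320). This is thick + upper, top at about 41 mm.
- **Beech, thin:** (465,417), top at about 15 mm.
- **Beech, medium:** (259,223), top at about 21 mm.
- **Look-alikes to leave alone:** blue (445,356), blue (518,467) and red (521,523).

The clip's top surface is at z≈65, so its middle is about 37 mm over the floor. A 26+14 = 40 mm stack fits with margin, and that is exactly the pile. The fingers can carry it as one unit. I'll check the pile in a crop and fit the mould's pose.

```bash
cat >> h.py <<'E'
def shift(target):
    s=state(); R=Rotation.from_euler("xyz",s["ee_rot"],degrees=True)
    d=R.inv().apply(np.array(target)-s["ee_pos"]); print("pose",np.round(s["ee_pos"],1),np.round(s["ee_rot"],2),"tool shift",np.round(d,1),"norm",round(np.linalg.norm(d))); return d
E
python3 - <<'E'
from h import *
from scipy.optimize import least_squares
for n,off in [("scene",.25),("top",3.9)]:
    d=np.load(f"{n}0.npz"); w=d["w"]
    z=w[...,2]-off; r=np.hypot(w[...,0]-434,w[...,1]-37)
    q=w[(z>74)&(r<46)][:,:2]
    def res(p):
        c,s=np.cos(p[2]),np.sin(p[2]); v=q-p[:2]; x=v[:,0]*c+v[:,1]*s; y=-v[:,0]*s+v[:,1]*c
        rr=np.hypot(x,y); sx=np.maximum(0,23-abs(x))
        return np.r_[rr-37.5,sx]
    s=least_squares(res,[434,37,-.14],loss="soft_l1",x_scale=[1,1,.02]); print(n,len(q),s.x[:2],np.degrees(s.x[2]),s.cost)
    a=[q[q[:,0]<434],q[q[:,0]>434]]; mm=[(x.min(0)+x.max(0))/2 for x in a]; print(mm)
    if n=="scene":
        c=d["c"]; r=np.hypot(w[...,0]-579,w[...,1]+221); m=(r<60)
        ys,xs=np.where(m); cr=c[ys.min()-8:ys.max()+8,xs.min()-8:xs.max()+8,::-1]
        cv2.imwrite("pics/pile.png",cv2.resize(cr,None,fx=7,fy=7,interpolation=cv2.INTER_CUBIC)); print(ys.min()-8,xs.min()-8)
        dk=(r<40)&(z>3)&(z<20); print("thick side",np.round(w[dk][:,:2].mean(0)),"r",np.round(np.percentile(np.hypot(*(w[dk][:,:2]-[578.5,-220.5]).T),[10,50,90])))
        t=(r<40)&(z>36); p=w[t]; print("top",np.median(p[:,2]))
        (cx,cy),rad=cv2.minEnclosingCircle(p[:,:2].astype(np.float32)); print(cx,cy,rad)
t=Rotation.from_euler("xyz",[180,0,172],degrees=True).as_matrix()
s=state(); print("shift in yaw172 frame", t.T@(np.array([579,-221,200])-s["ee_pos"]))
E
```

```text
scene 84 [433.38141774  36.9125981 ] -7.168228024685806 62.675892552184706
[array([403.97883271,  41.94278006]), array([463.31143235,  33.41319199])]Traceback (most recent call last):
  File "<stdin>", line 16, in <module>
cv2.error: OpenCV(4.12.0) /io/opencv/modules/imgproc/src/resize.cpp:4208: error: (-215:Assertion failed) !ssize.empty() in function 'resize'
```

```bash
python3 - <<'E'
from h import *
d=np.load("scene0.npz"); w=d["w"]; c=d["c"]; z=w[...,2]-.25; r=np.hypot(w[...,0]-579,w[...,1]+221)
cr=c[178:228,280:340,::-1]; cv2.imwrite("pics/pile.png",cv2.resize(cr,None,fx=10,fy=10,interpolation=cv2.INTER_CUBIC))
dk=(r<40)&(z>4)&(z<22); print("thick side r",np.round(np.percentile(np.hypot(*(w[dk][:,:2]-[578.5,-220.5]).T),[10,50,90])))
dk=(r<40)&(z>28)&(z<38); print("upper side r",np.round(np.percentile(np.hypot(*(w[dk][:,:2]-[578.5,-220.5]).T),[10,50,90])))
p=w[(r<40)&(z>36)]; print("top",np.median(p[:,2]),cv2.minEnclosingCircle(p[:,:2].astype(np.float32)))
t=Rotation.from_euler("xyz",[180,0,172.5],degrees=True).as_matrix()
print("shift in yaw172.5 frame", t.T@(np.array([579,-221,200])-state()["ee_pos"]))
E
```

```text
thick side r [27. 29. 30.]
upper side r [12. 23. 28.]
top 584.109226890628 ((585.4658203125, -220.95362854003906), 35.31367874145508)
shift in yaw172.5 frame [-439.61041004 -694.87010968   35.95577647]
```

View pics/pile.png

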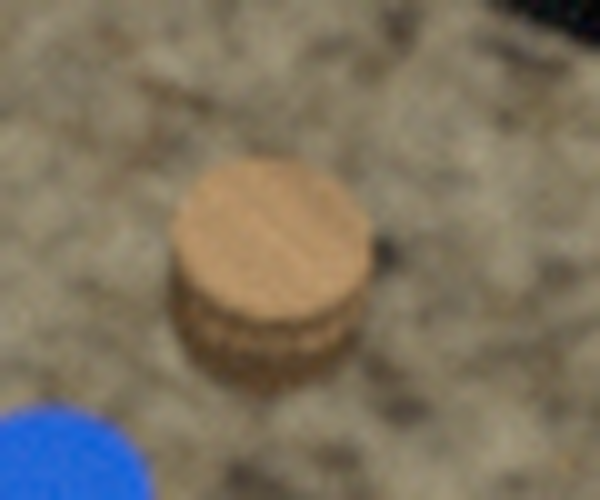

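The pile shows at crop (270,270): two plain beech discs, aligned one on the other, blue disc at lower left. Moving over it.

>>> servo_tool --steps '[[0, [0, 0, 0], [0, 0, -0.144]], [0, [0, 0, 0], [0, 0, -0.144]], [0, [-24.4, -38.6, 2], [0, 0, 0]], [0, [-24.4, -38.6, 2], [0, 0, 0]], [0, [-24.4, -38.6, 2], [0, 0, 0]], [0, [-24.4, -38.6, 2], [0, 0, 0]], [0, [-24.4, -38.6, 2], [0, 0, 0]], [0, [-24.4, -38.6, 2], [0, 0, 0]], [0, [-24.4, -38.6, 2], [0, 0, 0]], [0, [-24.4, -38.6, 2], [0, 0, 0]]]' --squeeze 25

```text
time_s: 2.25
ee_pos: [387.6, 192.0, 220.2]
ee_rot: [180.0, 0.0, 172.5]
force: [-0.3, 0.4, 0.1]
gripper_width: 91.3
gripper_force: 0.0
```

>>> servo_tool --steps '[[0, [-24.4, -38.6, 2], [0, 0, 0]], [0, [-24.4, -38.6, 2], [0, 0, 0]], [0, [-24.4, -38.6, 2], [0, 0, 0]], [0, [-24.4, -38.6, 2], [0, 0, 0]], [0, [-24.4, -38.6, 2], [0, 0, 0]], [0, [-24.4, -38.6, 2], [0, 0, 0]], [0, [-24.4, -38.6, 2], [0, 0, 0]], [0, [-24.4, -38.6, 2], [0, 0, 0]], [0, [-24.4, -38.6, 2], [0, 0, 0]], [0, [-24.4, -38.6, 2], [0, 0, 0]]]'

```text
time_s: 3.25
ee_pos: [579.2, -222.8, 199.9]
ee_rot: [180.0, 0.0, 172.5]
force: [0.0, 0.6, 0.8]
gripper_width: 91.3
gripper_force: 0.0
```

```bash
python3 -c "
from h import *
shift([579,-221,100]);shift([579,-221,23])"
```

```text
pose [ 579.2 -222.8  199.9] [1.7999e+02 2.0000e-02 1.7248e+02] tool shift [ 0.5  1.7 99.9] norm 100
pose [ 579.2 -222.8  199.9] [1.7999e+02 2.0000e-02 1.7248e+02] tool shift [  0.5   1.7 176.9] norm 177
```

>>> servo_tool --steps '[[0, [0.5, 1.7, 30], [0, 0, 0]], [0, [0, 0, 30], [0, 0, 0]], [0, [0, 0, 30], [0, 0, 0]], [0, [0, 0, 25], [0, 0, 0]], [0, [0, 0, 20], [0, 0, 0]], [0, [0, 0, 15], [0, 0, 0]], [0, [0, 0, 14], [0, 0, 0]], [0, [0, 0, 10], [0, 0, 0]], [0, [0, 0, 0], [0, 0, 0]], [0, [0, 0, 0], [0, 0, 0]]]'

```text
time_s: 4.25
ee_pos: [578.7, -219.2, 26.2]
ee_rot: [-180.0, 0.0, 172.5]
force: [0.2, 0.1, -0.4]
gripper_width: 91.2
gripper_force: 0.0
```

>>> servo_tool --steps '[[140, [0, 0, 0], [0, 0, 0]], [140, [0, 0, 0], [0, 0, 0]], [140, [0, 0, 0], [0, 0, 0]], [140, [0, 0, 0], [0, 0, 0]], [140, [0, 0, 0], [0, 0, 0]], [140, [0, 0, 0], [0, 0, 0]], [140, [0, 0, 0], [0, 0, 0]], [140, [0, 0, 0], [0, 0, 0]], [140, [0, 0, 0], [0, 0, 0]], [140, [0, 0, 0], [0, 0, 0]]]'

```text
time_s: 5.25
ee_pos: [578.5, -219.1, 26.2]
ee_rot: [-180.0, 0.0, 172.5]
force: [-0.6, 0.8, 3.7]
gripper_width: 57.6
gripper_force: 25.0
```

>>> servo_tool --steps '[[140, [0, 0, -5], [0, 0, 0]], [140, [0, 0, -10], [0, 0, 0]], [140, [0, 0, -20], [0, 0, 0]], [140, [0, 0, -25], [0, 0, 0]], [140, [0, 0, -25], [0, 0, 0]], [140, [0, 0, -25], [0, 0, 0]], [140, [0, 0, -25], [0, 0, 0]], [140, [0, 0, -15], [0, 0, 0]], [140, [0, 0, 0], [0, 0, 0]], [140, [0, 0, 0], [0, 0, 0]]]'

```text
time_s: 6.25
ee_pos: [578.1, -218.9, 175.8]
ee_rot: [180.0, -0.0, 172.5]
force: [-0.1, 0.8, -1.4]
gripper_width: 57.5
gripper_force: 25.0
```

```bash
python3 - <<'E'
from h import *
shift([434,37,176])
f=cams.grab_frame("scene"); w=cloud(f); c=f["color"]
cv2.imwrite("pics/lift.png",cv2.resize(c[130:240,240:380,::-1],None,fx=5,fy=5,interpolation=cv2.INTER_CUBIC))
E
```

```text
pose [ 578.1 -218.9  175.8] [ 1.7999e+02 -1.0000e-02  1.7251e+02] tool shift [ 1.762e+02  2.349e+02 -1.000e-01] norm 294
```

View pics/lift.png

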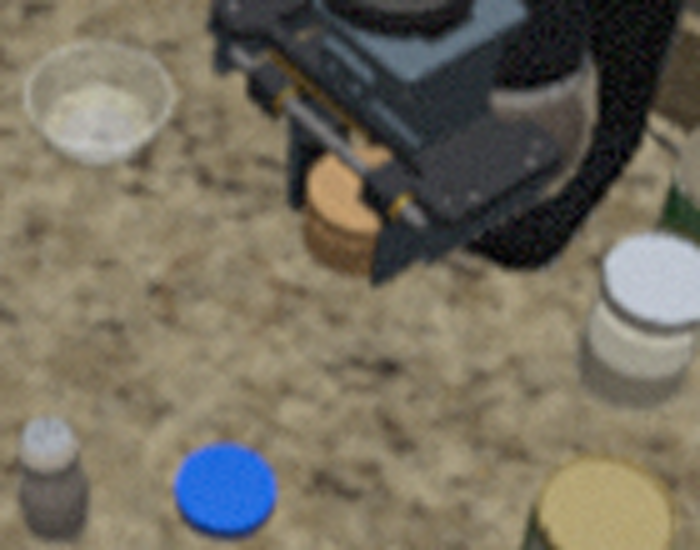

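The crop shows both discs hanging together between the fingers at (345,215), and the spot beneath them is empty. Carrying them to the mould.

>>> servo_tool --steps '[[140, [22.1, 29.4, 0], [0, 0, 0]], [140, [22.1, 29.4, 0], [0, 0, 0]], [140, [22.1, 29.4, 0], [0, 0, 0]], [140, [22.1, 29.4, 0], [0, 0, 0]], [140, [22.1, 29.4, 0], [0, 0, 0]], [140, [22.1, 29.4, 0], [0, 0, 0]], [140, [22.1, 29.4, 0], [0, 0, 0]], [140, [22.0, 29.1, 0], [0, 0, 0]], [140, [0, 0, 0], [0, 0, 0]], [140, [0, 0, 0], [0, 0, 0]]]'

```text
time_s: 7.3
ee_pos: [433.2, 37.2, 175.3]
ee_rot: [-180.0, -0.1, 172.6]
force: [-0.1, -0.4, -1.2]
gripper_width: 57.6
gripper_force: 25.0
```

```bash
python3 -c "
from h import *
shift([433.5,37,49])"
```

```text
pose [433.2  37.2 175.3] [-1.7997e+02 -7.0000e-02  1.7261e+02] tool shift [-4.000e-01 -1.000e-01  1.263e+02] norm 126
```

>>> servo_tool --steps '[[140, [0, 0, 20], [0, 0, 0]], [140, [0, 0, 20], [0, 0, 0]], [140, [0, 0, 15], [0, 0, 0]], [140, [0, 0, 10], [0, 0, 0]], [140, [0, 0, 5], [0, 0, 0]], [140, [0, 0, 5], [0, 0, 0]], [140, [0, 0, 5], [0, 0, 0]], [140, [0, 0, 5], [0, 0, 0]], [140, [0, 0, 0], [0, 0, 0]], [140, [0, 0, 0], [0, 0, 0]]]'

```text
time_s: 8.3
ee_pos: [433.9, 36.9, 91.1]
ee_rot: [180.0, 0.0, 172.5]
force: [0.6, -0.0, -1.1]
gripper_width: 57.8
gripper_force: 25.0
```

>>> servo_tool --steps '[[140, [0, 0, 5], [0, 0, 0]], [140, [0, 0, 5], [0, 0, 0]], [140, [0, 0, 5], [0, 0, 0]], [140, [0, 0, 5], [0, 0, 0]], [140, [0, 0, 5], [0, 0, 0]], [140, [0, 0, 5], [0, 0, 0]], [140, [0, 0, 3], [0, 0, 0]], [140, [0, 0, 2], [0, 0, 0]], [140, [0, 0, 0], [0, 0, 0]], [140, [0, 0, 0], [0, 0, 0]]]'

```text
time_s: 9.3
ee_pos: [433.9, 36.9, 56.0]
ee_rot: [180.0, 0.0, 172.5]
force: [0.5, 0.2, -0.6]
gripper_width: 57.5
gripper_force: 25.0
```

No contact on the way down. I'll lower it the last 7.5 mm slowly.

>>> servo_tool --steps '[[140, [0, 0, 2], [0, 0, 0]], [140, [0, 0, 2], [0, 0, 0]], [140, [0, 0, 1], [0, 0, 0]], [140, [0, 0, 1], [0, 0, 0]], [140, [0, 0, 0.5], [0, 0, 0]], [140, [0, 0, 0.5], [0, 0, 0]], [140, [0, 0, 0.5], [0, 0, 0]], [140, [0, 0, 0], [0, 0, 0]], [140, [0, 0, 0], [0, 0, 0]], [140, [0, 0, 0], [0, 0, 0]]]'

```text
time_s: 10.3
ee_pos: [433.9, 36.9, 48.5]
ee_rot: [180.0, 0.0, 172.5]
force: [0.1, -0.7, -0.6]
gripper_width: 57.7
gripper_force: 25.0
```

>>> servo_tool --steps '[[120, [0, 0, 0.3], [0, 0, 0]], [60, [0, 0, 0], [0, 0, 0]], [30, [0, 0, 0], [0, 0, 0]], [30, [0, 0, 0], [0, 0, 0]], [30, [0, 0, 0], [0, 0, 0]], [30, [0, 0, 0], [0, 0, 0]], [30, [0, 0, 0], [0, 0, 0]], [30, [0, 0, -3], [0, 0, 0]], [30, [0, 0, -5], [0, 0, 0]], [30, [0, 0, -5], [0, 0, 0]]]'

```text
time_s: 11.3
ee_pos: [433.9, 36.9, 61.6]
ee_rot: [180.0, 0.0, 172.5]
force: [0.0, -0.5, 0.4]
gripper_width: 80.6
gripper_force: 0.0
```

>>> servo_tool --steps '[[30, [0, 0, -10], [0, 0, 0]], [30, [0, 0, -15], [0, 0, 0]], [30, [0, 0, -20], [0, 0, 0]], [30, [0, 0, -25], [0, 0, 0]], [30, [0, 0, -30], [0, 0, 0]], [30, [0, 0, -30], [0, 0, 0]], [30, [0, 0, -30], [0, 0, 0]], [30, [0, 0, 0], [0, 0, 0]], [30, [0, 0, 0], [0, 0, 0]], [30, [0, 0, 0], [0, 0, 0]]]'

```text
time_s: 12.3
ee_pos: [432.9, 36.8, 220.4]
ee_rot: [-180.0, -0.1, 172.5]
force: [0.7, -0.4, 0.5]
gripper_width: 80.8
gripper_force: 0.0
```

>>> servo_tool --steps '[[30, [0, 40, 0], [0, 0, 0]], [30, [0, 40, 0], [0, 0, 0]], [30, [0, 40, 0], [0, 0, 0]], [30, [0, 40, 0], [0, 0, 0]], [30, [0, 40, 0], [0, 0, 0]], [30, [0, 40, 0], [0, 0, 0]], [30, [0, 40, 0], [0, 0, 0]], [30, [0, 0, 0], [0, 0, 0]], [30, [0, 0, 0], [0, 0, 0]], [30, [0, 0, 0], [0, 0, 0]]]'

```text
time_s: 13.3
ee_pos: [469.8, 313.3, 220.2]
ee_rot: [-179.9, -0.1, 172.5]
force: [-0.3, -0.3, -0.0]
gripper_width: 80.1
gripper_force: 0.0
```

```bash
python3 - <<'E'
from h import *
cr=[]
for n,off,b in [("scene",.25,(150,215,180,245)),("top",3.9,(190,245,195,250))]:
    f=cams.grab_frame(n); w=cloud(f); c=f["color"]; z=w[...,2]-off
    r=np.hypot(w[...,0]-434,w[...,1]-37); c1=c.astype(int)
    m=(r<34)&(c1[...,0]-c1[...,2]>35)&(z>15); q=w[m]; print(n,m.sum(),np.round(np.percentile(z[m],[5,25,50,75,95]),1),np.round((np.percentile(q,2,0)+np.percentile(q,98,0))/2,1))
    t=q[:,2]>np.median(q[:,2])-6; A=np.c_[q[t][:,:2]-[434,37],np.ones(t.sum())]; print("plane",np.linalg.lstsq(A,q[t][:,2]-off,rcond=None)[0])
    rc=np.hypot(w[...,0]-383,w[...,1]-44); d=(rc<14)&(c.max(2)<50)&(z>50); print("dark clip z",np.round(np.sort(z[d])[::-1],0).astype(int))
    cr.append(cv2.resize(c[b[0]:b[1],b[2]:b[3],::-1],(400,400),interpolation=cv2.INTER_CUBIC))
cv2.imwrite("pics/final.png",np.hstack(cr))
E
```

```text
scene 285 [33.1 57.  59.9 61.3 62.9] [435.9  33.7  46.7]
plane [-4.30879751e-03  3.51232887e-02  6.03758465e+01]
dark clip z [68 67 65 64 64 64 64 64 63 63 63 63 63 62 62 61 60 60 60 59 58 53]
top 175 [53.6 56.2 58.6 61.3 64.3] [434.9  35.2  62.8]
plane [-8.08534628e-04  8.93485073e-03  5.90340968e+01]
dark clip z [67 63 62 61 59 58 58 57 57 57 56 56 56]
```

View pics/final.png

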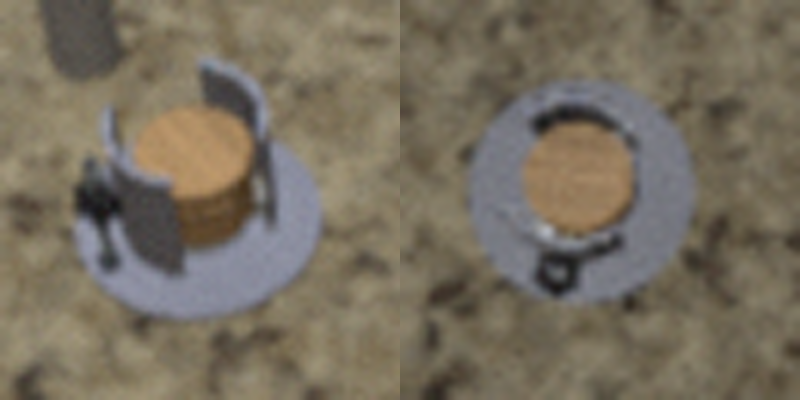

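The left half shows the two-disc stack lying flat and centred in the tube at (195,165). The black clip beside it is at (97,195). The stack top is nominally at z=62 and measured at about 60. The clip measures about 52–65, so the top lies between its edges, and the other discs weren't touched.

```bash
python3 -c "
from h import *
print(ticket.job_done())"
```

```text
the job is handed in; nothing more can be done
None
```

The job is handed in: the thick (26 mm) and upper (14 mm) discs lie flat in the mould as a 40 mm stack, and by camera its top sits between the clip's edges; everything else was left where it stood, and the arm used about 13 s.

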